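Hold the slicer's blade cassette home while it is bolted

ROBOT

A 6-joint arm with a two-finger parallel gripper is mounted at the origin on a cart in front of the work surface, level with it; the furniture and walls round the work are solid. World frame = base frame: x ahead of the robot, y to its left, z up, the work surface at z = 0. Lengths are in m, angles in degrees, forces in N, time in s.
With the tool pointing down it reaches from about 0.4 to 0.825 m from the base axis. Payload 7 kg.
Tool frame: the origin (TCP) lies on the centre line of the jaws, within the pads' length; the fingertips stand 14 mm ahead of it and the grasp point (between the pads) lies 5 mm behind it; z points along the fingers, x is the direction in which the jaws open and shut, and the axes are right-handed (so a half turn about z gives the same grasp; the last joint's range is limited). The gripper opens to 88 mm and grips with 3 to 60 N. Pads are 19 mm wide; open, the fingers measure 130 mm over their backs; the gripper's body (78 mm by 193 mm) begins 47 mm behind the grasp point.
Start: joints at [90.017, 20.546, 0.682, 0, -70.136, -16.507], TCP at [0.192, 0.647, 0.241] pointing down, gripper open.
Joint ranges: [-176.03, 176.03], [-82.01, 121.73], [-58.28, 71.71], [-173.87, 95.51], [-174.79, -0.11], [-173.66, 173.66]. Speed limits (degrees/s): [136.94, 136.94, 172.46, 180, 180, 180].

INTERFACE

Orientations are given as [roll, pitch, yaw] about the fixed x, y, z axes, in that order (R = Rz(yaw) Ry(pitch) Rx(roll)).
In Python, from plant import * gives the robot as it stands.
- The arm moves only by the shell command python3 -m handwheel 'ROWS' [OPENING]. ROWS is JSON, a list of rows, each a list of 2 entries, a list of its own where there are three numbers: the shift along the tool's x, y, z each as a share of 0.2 m, from -1 to 1, then the turn, a rotation vector about the tool's x, y, z each as a share of 360 degrees, from -1 to 1. In form: [[[tx, ty, tz], [ax, ay, az]], ...]. A call has 1 to 5 rows; each row is the pose to reach, as a shift and turn from the pose commanded when the call began, along the tool's axes at that moment, turning the shorter way round; what a row does not reach only later rows make up. A row lasts 1/12 s, in which the tool goes at most 41.7 mm and 7.16 degrees, less where a joint would pass 70% of its speed; a pose out of reach is approached as far as the arm can. A call with a number of a shift or a turn outside -1 to 1 is refused whole. A call with a gripper value outside its range is refused whole. OPENING is the closure, from -1 (fully open) to 1 (shut), set as the call begins (- or left out, the last holds). The fingers move at their own pace and stop on an object; the grip force is fixed at half the most. Time passes only in rows, so rows that repeat a pose let the fingers close. It gives the time, the measured TCP pose, the force and the opening at its end, in the units of the state.
- get_obs(): the state, without advancing time (a new reading comes with each control period).
- snapshot(name): name is "side" or "top" or "wrist"; returns a dict with "color" (384x512x3 uint8, red, green, blue), "z_map" (384x512 float32, m along the optical axis (not along the pixel's ray), 0 where there is no reading), "intrinsics" (3x3 intrinsics, pixels), "distortion" ([k1, k2, p1, p2, k3] as OpenCV has them; the pictures are not rectified), "rvec" (rotation vector, rad) and "tvec" (3), from world to camera coordinates, as OpenCV has them. Camera axes: x right, y down, z forward; pixel columns grow to the right and rows downward; lengths in m; the calibration is good to about 2 mm. A picture is of the moment at which its call begins.
- close_job(): hands the job in, once; it reports no verdict.
The state is a dict: "clock": time; "joint_pos": joint angles; "qvel": joint speeds; "tau": joint torques, N m; "tool_pos": TCP position; "orientation": TCP orientation; "force": force on the tool from outside, world axes, zero at the start; "moment": the same for the moment, N m; "opening": finger opening in m.
Only numpy, scipy, OpenCV 4.12 (cv2) and the standard library are available. Lean on these libraries where they do the work, as an engineer would, in place of code of your own. Each camera call takes 0.05 s, during which the arm holds its last target. There are 200 camera calls.

TASK

Put the washed blade cassette back into the hand fruit slicer: draw the pusher fully back by its knob, stand the blue cassette in the slicer's bed and slide it over the two studs until it sits square and fully home against both stops, handling it by its frame and never by its blades. Then be my third hand: keep pressing it steadily against both stops with roughly 12 newtons, without ever ramming it, and finish while still holding it like that, so that I can put on the two wing nuts. Keep the cassette upright and leave everything else on the table alone.

Things in the scene. Friction and masses are not known exactly. Their poses are not given: they have to be found in the camera images.
- slicer: hand fruit slicer, fixed: grey bed 300 x 150 mm (a low chute adds 38 mm at +x), upper face 24 mm above the table, +x (way of pushing, towards the stops) roughly to the robot's left, +y roughly towards the robot, z up. Origin on the table under the bed's centre. Side guides: inner faces at y = +/-62.5 mm along the whole bed, upright to 18 mm above the bed, then flared outwards by 6 mm up to 34 mm
- home (a point): on the bed's upper face, in the slicer's axes: where the cassette's origin is when fully home (slicer x = 91, y = 0, z = 24 mm; guides leave 2.5 mm of play each side). The stops' faces lie 9 mm further in +x. The stud tips lie 19 mm behind this point: lower the cassette with its origin at least 40 mm behind, then slide it forward
- stops: both rigid thrust stops with the tie bars behind them. Origin = the slicer's origin
- stop_near: steel upright at slicer y = +47.5 mm (nearer the robot), 20 mm wide, 100 mm high above the bed, bearing face towards -x at slicer x = 100 mm, with a stud 8 mm thick, round-ended, standing out 28 mm towards -x, 52 mm above the bed. 75 mm stay free between the two uprights for a finger. Origin = the slicer's origin
- stop_far: the same upright and stud at slicer y = -47.5 mm. Origin = the slicer's origin
- pusher (a joint): pusher carriage (white ribbed head 75 mm above the bed, steel sled, black knob): 0 = fully forward, 0.125 m = fully back, drawn along the slicer's -x; about 2.5 N of friction, stays where it is left. At value q (mm) its front is at slicer x = 70 - q, its knob at x = 18 - q; forward it occupies the cassette's place
- pusher_knob (a point): centre of the pusher's black round knob, 33 mm thick and 36 mm high (upper end 16 mm above this point), on a 14 mm stem, 98 mm above the table; the pusher's white head, 25 mm and more ahead of it, ends 1 mm above this point, and nothing else is near the knob
- cassette: blade cassette, about 0.4 kg: blue frame 120 (y) x 18 (x) x 110 mm high, window 70 x 66 mm full of upright blades, a 14 mm hole for the stud at each side (y = +/-47.5, 52 mm up). Origin mid-thickness on its underside; z up, +x faces the stops. Stands on a foot 6 mm high reaching 39 mm behind the origin (full width) and 31 mm ahead (tongue 64 mm wide, passes between the stops)
- cassette_top (a point): middle of the upper edge of the cassette's frame, 110 mm above its underside. The solid top rail to grasp, from above, across its 18 mm thickness, reaches 26 mm down from here; the blades begin below that, recessed 4 mm or more from both faces
- blades: the cassette's nine thin steel blades in the window (part of the cassette, not to be touched). Origin = the cassette's origin
- nut_tub: small white tub 80 x 92 x 66 mm with the two wing nuts, right of the slicer; origin under its centre; leave alone
- mug: white dotted mug 91 mm high, right of the slicer; origin under its centre; leave alone
- tape_roll: roll of beige tape lying flat, 104 mm wide, 25 mm high, right behind the slicer; origin under its centre; leave alone
- lemon_a: loose lemon, 57 x 91 mm, behind the slicer; leave alone
- lemon_b: loose lemon, 60 x 93 mm, behind the slicer; leave alone
- shaker: steel sugar shaker, 71 mm thick, 123 mm high, behind the slicer; origin under its centre; leave alone
There are look-alikes about, which are no part of the job. Of the things like the cassette, leave any that is pink or purple; of the rest the larger one is meant.

How it is judged:
By the outcome, as a careful person would: the job done as asked, in the order asked, and still so for the second after the job is handed in, while the arm keeps its last pose, push and grip.
It also fails if it takes over 62 s, if anything falls off the work surface, if the arm or the gripper's body presses on something with over 40 N, if the wrist force passes 120 N, or if a joint passes its speed limit or range.

## Working session

There is one attempt and no reset: what is moved stays moved. The work goes in short steps, Python scripts to look and compute and a shell command to move; the robot and the scene stay as the last step left them, time stands still between calls to the robot, and variables do not carry over. Pictures are saved under pics/ and viewed, about 8 in all and at most 12, crops included, and the job is handed in when it is done.

```bash
ls; mkdir -p pics
cat > h.py <<'E'
from plant import *
import numpy as np, cv2
from scipy.spatial.transform import Rotation as R
def snap(n):
    s=snapshot(n); Rm=cv2.Rodrigues(np.array(s['rvec'],float))[0]; return s,Rm,np.array(s['tvec'],float).ravel()
def cloud(s,Rm,t):
    h,w=s['z_map'].shape
    u,v=np.meshgrid(np.arange(w),np.arange(h))
    p=cv2.undistortPoints(np.stack([u,v],-1).reshape(-1,1,2).astype(float),np.array(s['intrinsics']),np.array(s['distortion'])).reshape(h,w,2)
    z=s['z_map'].astype(float)
    c=np.dstack([p*z[...,None],z])
    W=(c-t)@Rm
    W[z==0]=np.nan
    return W
def save(s,name): cv2.imwrite('pics/'+name,s['color'][...,::-1])
E
python3 - <<'E'
from h import *
import pickle
o=get_obs();print({k:np.round(v,3) for k,v in o.items()})
for n in['top','side']:
    a=snap(n);W=cloud(*a);np.save(n+'.npy',W);np.save(n+'c.npy',a[0]['color']);print(n,-a[1].T@a[2])
    im=a[0]['color'][...,::-1]
    cv2.imwrite(f'pics/{n}0.png',cv2.resize(im,(768,576)))
E
```

```text
pics
{'clock': np.float64(0.0), 'joint_pos': array([ 9.0017e+01,  2.0593e+01,  6.3300e-01, -1.9000e-02, -7.0135e+01,
       -1.6507e+01]), 'qvel': array([-0.067, -0.007,  0.054, -0.015,  0.016,  0.112]), 'tau': array([-1.0000e-03, -5.8272e+01,  2.9305e+01,  6.9970e+00,  7.0000e-03,
       -0.0000e+00]), 'tool_pos': array([0.191, 0.647, 0.24 ]), 'orientation': array([-1.79990e+02, -9.70000e-02, -1.06496e+02]), 'force': array([-0.065,  0.47 , -0.4  ]), 'moment': array([ 0.025, -0.032,  0.066]), 'opening': np.float64(0.088)}
top [0.47711738 0.01247076 1.33952562]
side [ 0.43962471 -1.07294533  0.87332533]
```

View pics/top0.png

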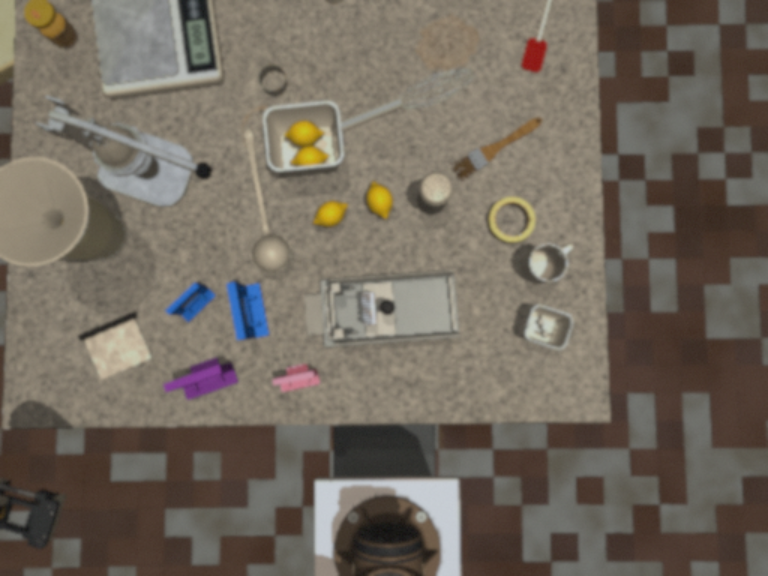

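View pics/side0.png

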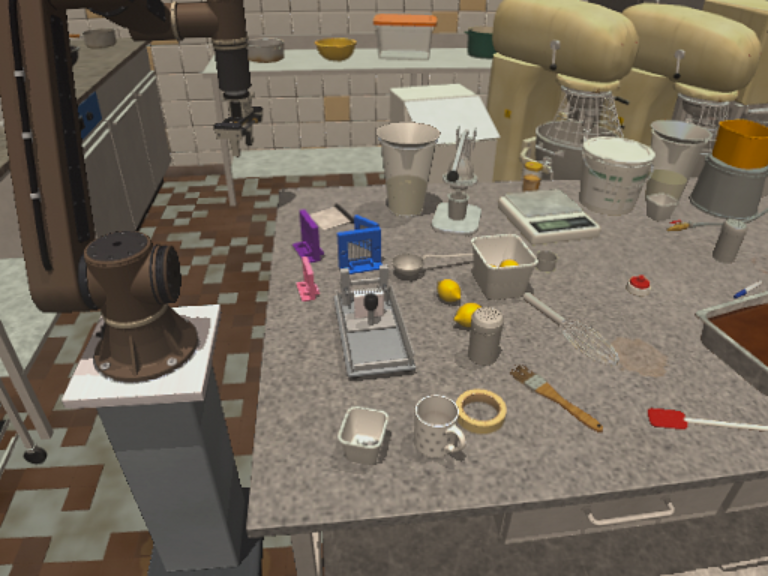

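The top view (768x576) shows the slicer at (390,308) with its stops to the left, the knob at (387,307), and the larger blue cassette at (248,310) with its long foot to the right. The side view agrees. Next I measure them.

Run:
```python
from h import *
for n in['top','side']:
    W=np.load(n+'.npy');c=np.load(n+'c.npy').astype(int)
    hsv=cv2.cvtColor(c.astype(np.uint8),cv2.COLOR_RGB2HSV)
    X,Y,Z=W[...,0],W[...,1],W[...,2]
    blue=(abs(hsv[...,0].astype(int)-110)<12)&(hsv[...,1]>120)&(X>.2)&(X<.75)&(Y>0)&(Y<.6)
    k,l,st,ce=cv2.connectedComponentsWithStats(blue.astype(np.uint8))
    for i in range(1,k):
        if st[i,4]<60: continue
        P=W[l==i];P=P[~np.isnan(P[:,0])]
        print(n,'blue',st[i],P.mean(0).round(3),P[:,2].max().round(3))
        for lo,hi in[(.0,.012),(.1,.115)]:
            q=P[(P[:,2]>lo)&(P[:,2]<hi)]
            if len(q)>8:
                (cx,cy),(w,h),a=cv2.minAreaRect((q[:,:2]*1000).astype(np.float32));print('  z',lo,len(q),round(cx,1),round(cy,1),round(w,1),round(h,1),round(a,1),np.median(q[:,2]).round(4))
    # slicer
    reg=(X>.2)&(X<.6)&(Y>-.25)&(Y<.22)&~blue
    for nm,lo,hi in[('bed',.02,.028),('guide',.045,.065),('head',.09,.103),('knob',.107,.12),('stops',.12,.13)]:
        m=(reg&(Z>lo)&(Z<hi)).astype(np.uint8)
        k,l,st,ce=cv2.connectedComponentsWithStats(m)
        for i in range(1,k):
            if st[i,4]<15: continue
            q=W[l==i]
            (cx,cy),(w,h),a=cv2.minAreaRect((q[:,:2]*1000).astype(np.float32));print(n,nm,len(q),round(cx,1),round(cy,1),round(w,1),round(h,1),round(a,1),np.median(q[:,2]).round(4))
```

```text
top blue [111 189  32  25 383] [0.543 0.424 0.036] 0.086
  z 0.0 166 540.1 420.8 28.1 80.7 44.5 0.0056
top blue [152 188  27  38 752] [0.522 0.298 0.049] 0.118
  z 0.0 287 522.6 294.3 117.5 45.4 11.2 0.0066
  z 0.1 222 520.0 309.1 118.6 18.6 10.9 0.1104
top bed 1243 530.4 -86.9 125.6 144.7 4.1 0.0244
top bed 210 513.0 134.7 152.3 51.8 11.5 0.0237
top bed 516 520.0 75.5 77.0 126.8 89.5 0.0245
top bed 18 464.3 9.3 43.1 3.4 89.5 0.0257
top guide 205 592.2 -11.9 9.3 265.3 3.6 0.0546
top guide 206 459.3 -23.9 9.0 270.8 3.8 0.0554
top head 121 521.8 34.5 67.6 26.5 3.9 0.0988
top knob 78 524.0 -3.6 28.1 28.0 89.5 0.1141
top stops 36 566.2 101.1 15.7 18.8 89.4 0.1242
top stops 40 470.7 95.3 15.9 18.4 89.4 0.125
side blue [225 143  30  40 681] [0.53  0.32  0.056] 0.114
  z 0.0 147 541.0 340.5 176.4 108.3 73.6 0.0063
  z 0.1 120 522.6 309.0 121.5 28.4 14.0 0.1084
side bed 1065 522.7 -14.7 139.0 298.8 3.7 0.0241
side bed 71 474.4 88.6 75.3 34.3 86.5 0.0241
side guide 16 387.6 153.7 9.2 13.4 80.9 0.0562
side guide 115 583.7 5.4 28.2 226.2 3.8 0.0533
side guide 94 461.7 -26.1 7.9 275.4 3.8 0.0564
side guide 19 472.0 94.2 15.8 25.6 10.3 0.0526
side guide 26 549.2 20.3 23.1 8.0 13.5 0.0546
side guide 51 516.0 10.6 22.6 51.4 46.4 0.0546
side head 18 568.7 93.1 18.9 6.6 7.3 0.0969
side head 18 473.2 86.4 9.8 18.1 86.4 0.0976
side head 78 525.9 32.5 67.2 29.3 1.4 0.0974
side head 29 524.8 -13.6 15.3 32.9 70.7 0.0958
side knob 22 568.9 93.0 11.4 18.3 84.0 0.1129
side knob 18 473.9 88.2 19.5 7.5 7.7 0.1129
side knob 45 527.7 -6.4 26.7 30.2 63.3 0.1121
side stops 17 567.6 100.7 18.7 19.7 6.4 0.1239
side stops 17 474.5 94.2 14.6 18.0 87.5 0.1228
```

```bash
cat > plan.py <<'E'
from h import *
import sys,json
# usage: plan.py "[[x,y,z,yaw],...]" [start pose json]   legs in the tool's axes, shares
def legs(wps,start=None):
    if start is None:
        o=get_obs();p=np.array(o['tool_pos']);q=R.from_euler('xyz',o['orientation'],degrees=True)
    else: p=np.array(start[:3]);q=R.from_euler('xyz',[180,0,start[3]],degrees=True)
    for w in wps:
        t=np.array(w[:3]);r=R.from_euler('xyz',[180,0,w[3]],degrees=True)
        rv=(q.inv()*r).as_rotvec(degrees=True);d=q.inv().apply(t-p)
        n=int(max(1,np.ceil(np.abs(d).max()/.2),np.ceil(np.linalg.norm(d)/.2085),np.ceil(np.linalg.norm(rv)/35.8)))
        p0,q0=p,q
        for i in range(1,n+1):
            p1=p0+(t-p0)*i/n;q1=q0*R.from_rotvec(rv*i/n,degrees=True)
            s=q.inv().apply(p1-p)/.2;a=(q.inv()*q1).as_rotvec()/(2*np.pi)
            print(i,s.round(3).tolist(),a.round(4).tolist());p,q=p1,q1
        print('--',w)
if __name__=='__main__': legs(*[json.loads(a) for a in sys.argv[1:]])
E
python3 plan.py '[[0.525,-0.0045,0.24,-176.3],[0.525,-0.0045,0.096,-176.3]]'
python3 - <<'E'
from h import *
W=np.load('top.npy');P=W.reshape(-1,3);P=P[~np.isnan(P[:,0])]
th=np.radians(93.7);ex=np.array([np.cos(th),np.sin(th)]);ey=np.array([-ex[1],ex[0]])
o=np.array([.5254,-.011]);d=P[:,:2]-o;x=d@ex*1e3;y=d@ey*1e3;z=P[:,2]*1e3
for lo in range(85,150,4):
  for n,m in[('mid',abs(y)<33),('near',abs(y-47)<9),('far',abs(y+47)<9)]:
    k=m&(x>lo)&(x<=lo+4); print(lo,n,np.percentile(z[k],[5,50,95]).round() if k.any() else '-',end=' | ')
  print()
k=(abs(y)<50)&(z<28)&(z>20);print('bed back x',x[k&(x<0)].min())
E
```

```text
1 [0.662, -0.631, 0.001] [-0.0, -0.0, 0.0485]
2 [0.443, -0.8, 0.0] [-0.0, -0.0, 0.0485]
3 [0.182, -0.896, 0.0] [-0.0, -0.0, 0.0485]
4 [-0.095, -0.91, -0.0] [-0.0, -0.0, 0.0485]
-- [0.525, -0.0045, 0.24, -176.3]
1 [0.0, -0.0, 0.72] [-0.0, -0.0, -0.0]
-- [0.525, -0.0045, 0.096, -176.3]
85 mid [21. 24. 29.] | 85 near [24. 51. 81.] | 85 far [23. 28. 84.] | 
89 mid [21. 25. 28.] | 89 near [21. 24. 82.] | 89 far [28. 54. 83.] | 
93 mid [22. 24. 29.] | 93 near [24. 27. 80.] | 93 far [25. 76. 83.] | 
97 mid [19. 25. 27.] | 97 near [19. 25. 81.] | 97 far [26. 77. 80.] | 
101 mid [21. 24. 29.] | 101 near [ 32. 121. 129.] | 101 far [ 38. 121. 125.] | 
105 mid [21. 25. 29.] | 105 near [123. 126. 128.] | 105 far [121. 123. 128.] | 
109 mid [21. 26. 29.] | 109 near [122. 123. 124.] | 109 far [122. 125. 126.] | 
113 mid [19. 24. 27.] | 113 near [121. 126. 128.] | 113 far [121. 125. 129.] | 
117 mid [21. 26. 85.] | 117 near [125. 125. 126.] | 117 far [ 89. 123. 126.] | 
121 mid [22. 82. 86.] | 121 near [78. 81. 87.] | 121 far [41. 81. 86.] | 
125 mid [80. 82. 84.] | 125 near [79. 83. 86.] | 125 far [76. 79. 84.] | 
129 mid [22. 25. 27.] | 129 near [49. 50. 52.] | 129 far [32. 51. 54.] | 
133 mid [25. 37. 42.] | 133 near [34. 41. 46.] | 133 far [38. 40. 45.] | 
137 mid [35. 39. 43.] | 137 near [38. 40. 44.] | 137 far [33. 39. 42.] | 
141 mid [22. 26. 29.] | 141 near [23. 27. 33.] | 141 far [24. 25. 26.] | 
145 mid [20. 25. 29.] | 145 near [22. 24. 29.] | 145 far [22. 26. 27.] | 
149 mid [17. 23. 27.] | 149 near [20. 24. 28.] | 149 far [21. 23. 30.] | 
bed back x -368.69128060799585
```

```bash
h="python3 -m handwheel"
$h '[[[0.662,-0.631,0],[0,0,0.0485]],[[0.662,-0.631,0],[0,0,0.0485]],[[0.662,-0.631,0],[0,0,0.0485]],[[0.662,-0.631,0],[0,0,0.0485]],[[0.662,-0.631,0],[0,0,0.0485]]]' -1
$h '[[[0.443,-0.8,0],[0,0,0.0485]],[[0.443,-0.8,0],[0,0,0.0485]],[[0.443,-0.8,0],[0,0,0.0485]],[[0.443,-0.8,0],[0,0,0.0485]],[[0.443,-0.8,0],[0,0,0.0485]]]'
$h '[[[0.182,-0.896,0],[0,0,0.0485]],[[0.182,-0.896,0],[0,0,0.0485]],[[0.182,-0.896,0],[0,0,0.0485]],[[0.182,-0.896,0],[0,0,0.0485]],[[0.182,-0.896,0],[0,0,0.0485]]]'
$h '[[[-0.095,-0.91,0],[0,0,0.0485]],[[-0.095,-0.91,0],[0,0,0.0485]],[[-0.095,-0.91,0],[0,0,0.0485]],[[-0.095,-0.91,0],[0,0,0.0485]],[[-0.095,-0.91,0],[0,0,0.0485]]]'
$h '[[[0,0,0],[0,0,0]],[[0,0,0],[0,0,0]]]'
python3 plan.py '[[0.525,-0.0045,0.16,-176.3]]'
python3 - <<'E'
from h import *
a=snap('wrist');save(a[0],'w1.png');W=cloud(*a)
m=(W[...,2]>.108)&(W[...,2]<.118)&(abs(W[...,0]-.525)<.04)&(abs(W[...,1])<.05)
q=W[m]
if len(q): print(len(q),np.median(q,0),q.min(0),q.max(0))
E
```

```text
clock: 0.52
tool_pos: [0.2761, 0.48, 0.2405]
orientation: [-180.0, -0.1, -124.1]
force: [-1.1, 0.8, -0.8]
opening: 0.0878
clock: 0.93
tool_pos: [0.3589, 0.3176, 0.2405]
orientation: [-180.0, -0.0, -141.5]
force: [-1.4, -0.4, 0.3]
opening: 0.0877
clock: 1.35
tool_pos: [0.4423, 0.1553, 0.2405]
orientation: [-180.0, -0.0, -159.0]
force: [-0.6, -0.5, 1.0]
opening: 0.0876
clock: 1.77
tool_pos: [0.5261, -0.0077, 0.2401]
orientation: [-180.0, -0.0, -176.5]
force: [0.1, 0.1, -0.0]
opening: 0.0878
clock: 1.93
tool_pos: [0.5249, -0.0052, 0.2399]
orientation: [-180.0, -0.1, -176.5]
force: [-0.7, 0.0, 0.6]
opening: 0.0873
1 [-0.001, 0.004, 0.399] [-0.0, -0.0002, -0.0005]
-- [0.525, -0.0045, 0.16, -176.3]
662 [ 0.52483016 -0.0053602   0.11306767] [ 0.50919112 -0.01977765  0.10800318] [0.53992156 0.01193392 0.11615187]
```

```bash
h="python3 -m handwheel"
$h '[[[0,0,0.2],[0,0,0]],[[0,0,0.4],[0,0,0]],[[0,0,0.55],[0,0,0]],[[0,0,0.66],[0,0,0]],[[0,0,0.72],[0,0,0]]]'
$h '[[[0,0,0],[0,0,0]],[[0,0,0],[0,0,0]],[[0,0,0],[0,0,0]],[[0,0,0],[0,0,0]],[[0,0,0],[0,0,0]]]' 1
$h '[[[0,0,0],[0,0,0]],[[0,0,0],[0,0,0]],[[0,0,0],[0,0,0]]]'
$h '[[[0,-0.03,0],[0,0,0]],[[0,-0.07,0],[0,0,0]],[[0,-0.12,0],[0,0,0]],[[0,-0.17,0],[0,0,0]],[[0,-0.2,0],[0,0,0]]]'
```

```text
clock: 2.4
tool_pos: [0.5228, -0.0033, 0.0938]
orientation: [-180.0, -0.2, -176.2]
force: [-0.6, -0.2, -0.1]
opening: 0.0876
clock: 2.82
tool_pos: [0.5256, -0.0036, 0.0978]
orientation: [180.0, 0.1, -176.3]
force: [1.2, -0.6, -0.3]
opening: 0.0598
clock: 3.07
tool_pos: [0.525, -0.0041, 0.0969]
orientation: [180.0, 0.0, -176.3]
force: [-0.3, 0.1, -0.8]
opening: 0.0397
clock: 3.48
tool_pos: [0.5295, -0.0441, 0.097]
orientation: [180.0, 0.2, -176.3]
force: [5.8, 4.1, -2.7]
opening: 0.0317
```

```bash
h="python3 -m handwheel"
$h '[[[0,-0.05,0],[0,0,0]],[[0,-0.11,0],[0,0,0]],[[0,-0.17,0],[0,0,0]],[[0,-0.22,0],[0,0,0]],[[0,-0.26,0],[0,0,0]]]'
$h '[[[0,-0.03,0],[0,0,0]],[[0,-0.05,0],[0,0,0]],[[0,-0.06,0],[0,0,0]],[[0,-0.07,0],[0,0,0]],[[0,-0.07,0],[0,0,0]]]'
$h '[[[0,-0.01,0],[0,0,0]],[[0,-0.015,0],[0,0,0]],[[0,-0.02,0],[0,0,0]],[[0,-0.02,0],[0,0,0]]]'
```

```text
clock: 3.9
tool_pos: [0.533, -0.0962, 0.097]
orientation: [180.0, 0.2, -176.3]
force: [5.5, 4.3, -2.7]
opening: 0.0315
clock: 4.32
tool_pos: [0.5339, -0.1101, 0.097]
orientation: [180.0, 0.2, -176.3]
force: [7.4, 0.1, -2.6]
opening: 0.0317
clock: 4.65
tool_pos: [0.5341, -0.1138, 0.097]
orientation: [180.0, 0.2, -176.3]
force: [5.2, 0.9, -3.5]
opening: 0.0318
```

```bash
h="python3 -m handwheel"
$h '[[[0,-0.005,0],[0,0,0]],[[0,-0.01,0],[0,0,0]],[[0,-0.01,0],[0,0,0]],[[0,-0.01,0],[0,0,0]]]'
$h '[[[0,-0.005,0],[0,0,0]],[[0,-0.01,0],[0,0,0]],[[0,-0.01,0],[0,0,0]],[[0,-0.01,0],[0,0,0]]]'
$h '[[[0,-0.005,0],[0,0,0]],[[0,-0.01,0],[0,0,0]],[[0,-0.01,0],[0,0,0]],[[0,-0.01,0],[0,0,0]]]'
```

```text
clock: 4.98
tool_pos: [0.5343, -0.1158, 0.097]
orientation: [180.0, 0.2, -176.3]
force: [6.2, 2.0, -1.4]
opening: 0.0314
clock: 5.32
tool_pos: [0.5344, -0.1177, 0.097]
orientation: [180.0, 0.2, -176.3]
force: [4.5, 1.6, -2.4]
opening: 0.0316
clock: 5.65
tool_pos: [0.5345, -0.1197, 0.097]
orientation: [180.0, 0.2, -176.3]
force: [5.8, 2.6, -2.8]
opening: 0.0314
```

```bash
h="python3 -m handwheel"
for i in 1 2 3; do $h '[[[0,-0.005,0],[0,0,0]],[[0,-0.01,0],[0,0,0]],[[0,-0.01,0],[0,0,0]],[[0,-0.01,0],[0,0,0]]]'|sed -n '1,2p;4p'; done
```

```text
clock: 5.98
tool_pos: [0.5346, -0.12, 0.097]
force: [3.4, 14.1, 0.4]
clock: 6.32
tool_pos: [0.5346, -0.1202, 0.097]
force: [1.4, 24.9, 4.4]
clock: 6.65
tool_pos: [0.5346, -0.1204, 0.097]
force: [-2.0, 37.3, 7.0]
```

```bash
h="python3 -m handwheel"
$h '[[[0,0.015,0],[0,0,0]],[[0,0.027,0],[0,0,0]],[[0,0.027,0],[0,0,0]],[[0,0.027,0],[0,0,0]]]'
$h '[[[0,0,0],[0,0,0]],[[0,0,0],[0,0,0]],[[0,0,0],[0,0,0]],[[0,0,0],[0,0,0]],[[0,0,0],[0,0,0]]]' -1
$h '[[[0,0,0],[0,0,0]],[[0,0,-0.1],[0,0,0]],[[0,0,-0.25],[0,0,0]],[[0,0,-0.4],[0,0,0]],[[0,0,-0.5],[0,0,0]]]'
python3 plan.py '[[0.520,0.200,0.205,-79.1],[0.520,0.309,0.205,-79.1]]'
```

```text
clock: 6.98
tool_pos: [0.5346, -0.1198, 0.0971]
orientation: [180.0, 0.2, -176.3]
force: [5.3, 4.2, -1.6]
opening: 0.032
clock: 7.4
tool_pos: [0.5321, -0.1208, 0.0965]
orientation: [-180.0, -0.0, -176.3]
force: [-0.2, -0.7, 0.5]
opening: 0.0594
clock: 7.82
tool_pos: [0.533, -0.1207, 0.1993]
orientation: [-180.0, 0.1, -176.3]
force: [1.0, 0.0, 0.6]
opening: 0.087
1 [-0.013, 0.535, -0.01] [-0.0001, 0.0001, -0.09]
2 [-0.297, 0.445, -0.009] [-0.0001, 0.0001, -0.09]
3 [-0.489, 0.216, -0.009] [-0.0001, 0.0001, -0.09]
-- [0.52, 0.2, 0.205, -79.1]
1 [-0.535, -0.103, -0.0] [-0.0, -0.0, 0.0]
-- [0.52, 0.309, 0.205, -79.1]
```

```bash
h="python3 -m handwheel"
$h '[[[-0.013,0.535,-0.01],[0,0,-0.09]],[[-0.013,0.535,-0.01],[0,0,-0.09]],[[-0.013,0.535,-0.01],[0,0,-0.09]],[[-0.013,0.535,-0.01],[0,0,-0.09]],[[-0.013,0.535,-0.01],[0,0,-0.09]]]'|head -1
$h '[[[-0.297,0.445,-0.009],[0,0,-0.09]],[[-0.297,0.445,-0.009],[0,0,-0.09]],[[-0.297,0.445,-0.009],[0,0,-0.09]],[[-0.297,0.445,-0.009],[0,0,-0.09]],[[-0.297,0.445,-0.009],[0,0,-0.09]]]'|head -1
$h '[[[-0.489,0.216,-0.009],[0,0,-0.09]],[[-0.489,0.216,-0.009],[0,0,-0.09]],[[-0.489,0.216,-0.009],[0,0,-0.09]],[[-0.489,0.216,-0.009],[0,0,-0.09]],[[-0.489,0.216,-0.009],[0,0,-0.09]]]'|head -1
$h '[[[-0.2,-0.04,0],[0,0,0]],[[-0.4,-0.08,0],[0,0,0]],[[-0.535,-0.103,0],[0,0,0]],[[-0.535,-0.103,0],[0,0,0]],[[-0.535,-0.103,0],[0,0,0]]]'
python3 - <<'E'
from h import *
a=snap('wrist');save(a[0],'w2.png');W=cloud(*a);c=a[0]['color']
hsv=cv2.cvtColor(c,cv2.COLOR_RGB2HSV).astype(int)
m=(abs(hsv[...,0]-110)<12)&(hsv[...,1]>100)&(abs(W[...,2]-.11)<.006)&(abs(W[...,1]-.309)<.06)
q=W[m];print(len(q),np.median(q,0));print(cv2.minAreaRect((q[:,:2]*1000).astype(np.float32)))
m=(abs(hsv[...,0]-110)<12)&(hsv[...,1]>100)&(abs(W[...,2]-.006)<.005)&(abs(W[...,1]-.309)<.06)
q=W[m];print(len(q));print(cv2.minAreaRect((q[:,:2]*1000).astype(np.float32)))
# pusher / slicer from top
a=snap('top');W=cloud(*a);X,Y,Z=W[...,0],W[...,1],W[...,2]
m=(abs(X-.53)<.06)&(abs(Y+.12)<.05)&(Z>.107)&(Z<.12);print('knob',np.median(W[m],0))
save(a[0],'t2.png')
E
```

```text
clock: 8.23
clock: 8.65
clock: 9.07
clock: 9.48
tool_pos: [0.5191, 0.3104, 0.2015]
orientation: [179.9, -0.0, -79.0]
force: [-0.4, -0.5, -0.2]
opening: 0.0877
2244 [0.53237003 0.31241618 0.10982648]
((528.21728515625, 311.8341979980469), (103.21714782714844, 17.963266372680664), 11.21956729888916)
2335
((520.2963256835938, 306.462158203125), (119.94789123535156, 69.5544204711914), 10.770391464233398)
knob [ 0.5320521  -0.11663101  0.11313377]
```

View pics/w2.png

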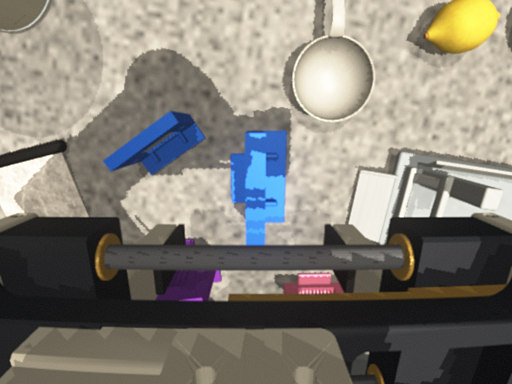

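The wrist view shows the blue cassette's rail at (255,185), centred between the open fingers, with its longer foot on the slicer side. I'll descend and grip it.

```bash
h="python3 -m handwheel"
$h '[[[0,0,0.12],[0,0,0]],[[0,0,0.26],[0,0,0]],[[0,0,0.38],[0,0,0]],[[0,0,0.46],[0,0,0]],[[0,0,0.5],[0,0,0]]]'
$h '[[[0,0,0],[0,0,0]],[[0,0,0],[0,0,0]],[[0,0,0],[0,0,0]],[[0,0,0],[0,0,0]],[[0,0,0],[0,0,0]]]' 1
$h '[[[0,0,0],[0,0,0]],[[0,0,0],[0,0,0]],[[0,0,0],[0,0,0]],[[0,0,0],[0,0,0]],[[0,0,0],[0,0,0]]]'
$h '[[[0,0,0],[0,0,0]],[[0,0,0],[0,0,0]],[[0,0,0],[0,0,0]],[[0,0,0],[0,0,0]],[[0,0,0],[0,0,0]]]'
```

```text
clock: 10.0
tool_pos: [0.5186, 0.3069, 0.1]
orientation: [179.8, -0.1, -79.2]
force: [-0.5, 0.3, -0.9]
opening: 0.0878
clock: 10.42
tool_pos: [0.52, 0.3096, 0.1034]
orientation: [-179.9, 0.1, -79.1]
force: [0.2, -0.6, 0.4]
opening: 0.0598
clock: 10.83
tool_pos: [0.5195, 0.3092, 0.1022]
orientation: [-180.0, -0.0, -79.1]
force: [-0.6, -0.4, -0.7]
opening: 0.0265
clock: 11.25
tool_pos: [0.5195, 0.3093, 0.1021]
orientation: [180.0, 0.0, -79.1]
force: [0.0, 0.7, -0.8]
opening: 0.018
```

```bash
h="python3 -m handwheel"
$h '[[[0,0,-0.04],[0,0,0]],[[0,0,-0.12],[0,0,0]],[[0,0,-0.22],[0,0,0]],[[0,0,-0.32],[0,0,0]],[[0,0,-0.42],[0,0,0]]]'
$h '[[[0,0,-0.1],[0,0,0]],[[0,0,-0.2],[0,0,0]],[[0,0,-0.28],[0,0,0]],[[0,0,-0.32],[0,0,0]],[[0,0,-0.32],[0,0,0]]]'
python3 plan.py '[[0.5245,0.019,0.247,-86.3]]'
```

```text
clock: 11.67
tool_pos: [0.5189, 0.3086, 0.1868]
orientation: [179.9, -0.1, -79.1]
force: [0.0, -0.5, -3.9]
opening: 0.0178
clock: 12.08
tool_pos: [0.52, 0.3095, 0.2521]
orientation: [-179.9, 0.1, -79.1]
force: [0.4, 0.2, -3.9]
opening: 0.0175
1 [0.715, 0.126, 0.011] [-0.0002, 0.0001, 0.01]
2 [0.722, 0.081, 0.012] [-0.0002, 0.0001, 0.01]
-- [0.5245, 0.019, 0.247, -86.3]
```

```bash
h="python3 -m handwheel"
$h '[[[0.08,0.014,0],[0,0,0.002]],[[0.23,0.04,0],[0,0,0.004]],[[0.4,0.07,0],[0,0,0.006]],[[0.57,0.1,0.01],[0,0,0.008]],[[0.715,0.126,0.01],[0,0,0.01]]]'
$h '[[[0.17,0.02,0],[0,0,0.003]],[[0.36,0.04,0],[0,0,0.006]],[[0.53,0.06,0.01],[0,0,0.008]],[[0.66,0.074,0.01],[0,0,0.01]],[[0.722,0.081,0.01],[0,0,0.01]]]'
$h '[[[0,0,0],[0,0,0]],[[0,0,0],[0,0,0]],[[0,0,0],[0,0,0]]]'
python3 - <<'E'
from h import *
for n in['top','side','wrist']:
    a=snap(n);W=cloud(*a);np.save(n+'1.npy',W);np.save(n+'1c.npy',a[0]['color'])
    save(a[0],n+'3.png')
    hsv=cv2.cvtColor(a[0]['color'],cv2.COLOR_RGB2HSV).astype(int);X,Y,Z=W[...,0],W[...,1],W[...,2]
    m=(abs(hsv[...,0]-110)<12)&(hsv[...,1]>90)&(abs(Y-.02)<.08)&(Z>.13)&(abs(X-.52)<.1)
    for lo,hi in[(.15,.162),(.25,.262)]:
        q=W[m&(Z>lo)&(Z<hi)]
        if len(q)>10: print(n,lo,len(q),np.round(cv2.minAreaRect((q[:,:2]*1000).astype(np.float32))[0],1),*np.round(cv2.minAreaRect((q[:,:2]*1000).astype(np.float32))[1:][0],1),cv2.minAreaRect((q[:,:2]*1000).astype(np.float32))[2], 'x range',q[:,0].min(),q[:,0].max())
    b=(Z>.05)&(Z<.062)&(X>.4)&(X<.65)&(Y>-.2)&(Y<.15)
    for lo,hi in[(.44,.48),(.57,.61)]:
        q=W[b&(X>lo)&(X<hi)]
        if len(q)>30: print(n,'guide',len(q),np.polyfit(q[:,1]-.019,q[:,0],1))
E
cd pics; python3 -c "
import cv2,numpy as np
cv2.imwrite('j3.png',np.hstack([cv2.imread('side3.png')[60:300,100:400],cv2.imread('wrist3.png')[:240,60:452]]))"
```

```text
clock: 12.5
tool_pos: [0.5202, 0.1614, 0.2461]
orientation: [179.8, -0.1, -82.8]
force: [-0.1, -0.5, -4.1]
opening: 0.018
clock: 12.92
tool_pos: [0.5222, 0.0154, 0.2446]
orientation: [179.8, -0.0, -86.5]
force: [0.1, 0.7, -5.0]
opening: 0.0175
clock: 13.17
tool_pos: [0.5236, 0.0191, 0.2454]
orientation: [179.9, 0.0, -86.3]
force: [-0.2, 0.0, -4.5]
opening: 0.0176
top 0.15 15 [469.4  -8.6] 7.5 27.5 17.815032958984375 x range 0.4668267231708329 0.4757562456603869
top guide 128 [-0.06838676  0.45502646]
top guide 60 [-0.07039235  0.59087132]
side 0.15 181 [526.8  11.6] 118.0 66.9 5.792838096618652 x range 0.46889343671029254 0.5859629552140211
side 0.25 42 [528.5  13.9] 20.5 118.2 89.49903869628906 x range 0.4693716683458732 0.5876213689274733
side guide 80 [-0.04195566  0.45987738]
side guide 111 [-0.07397715  0.59363457]
wrist 0.15 675 [542.8  17.4] 82.1 68.6 3.7582201957702637 x range 0.4996339837364351 0.5857840122791136
wrist 0.25 4371 [540.5  20.9] 88.1 22.9 3.8171164989471436 x range 0.4963210032807946 0.5849497349742232
wrist guide 1106 [-0.06834105  0.59138804]
```

View pics/j3.png

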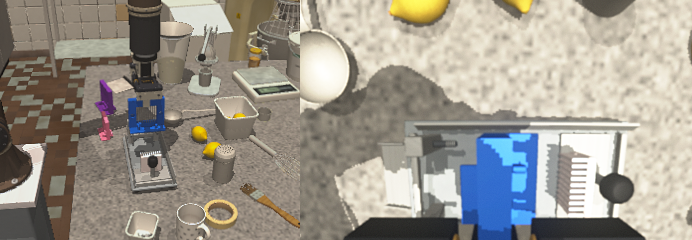

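```bash
h="python3 -m handwheel"
$h '[[[0,0.005,0.08],[0,0,0]],[[0,0.005,0.2],[0,0,0]],[[0,0.005,0.3],[0,0,0]],[[0,0.005,0.36],[0,0,0]],[[0,0.005,0.38],[0,0,0]]]'
$h '[[[0,0,0.04],[0,0,0]],[[0,0,0.08],[0,0,0]],[[0,0,0.11],[0,0,0]],[[0,0,0.13],[0,0,0]],[[0,0,0.13],[0,0,0]]]'
$h '[[[0,0,0.02],[0,0,0]],[[0,0,0.03],[0,0,0]],[[0,0,0.04],[0,0,0]],[[0,0,0.05],[0,0,0]],[[0,0,0.05],[0,0,0]]]'
```

```text
clock: 13.73
tool_pos: [0.5216, 0.0191, 0.1679]
orientation: [179.8, -0.0, -86.3]
force: [1.3, -0.2, -4.8]
opening: 0.0183
clock: 14.15
tool_pos: [0.5226, 0.0186, 0.1435]
orientation: [179.9, -0.0, -86.3]
force: [0.4, 0.3, -4.7]
opening: 0.0178
clock: 14.57
tool_pos: [0.5228, 0.0186, 0.1338]
orientation: [180.0, -0.0, -86.3]
force: [0.1, 0.3, -4.2]
opening: 0.0178
```

```bash
h="python3 -m handwheel"
$h '[[[0,0,0.01],[0,0,0]],[[0,0,0.02],[0,0,0]],[[0,0,0.025],[0,0,0]],[[0,0,0.025],[0,0,0]]]'
$h '[[[0,0,0.005],[0,0,0]],[[0,0,0.01],[0,0,0]],[[0,0,0.01],[0,0,0]]]'
$h '[[[0,0,0.005],[0,0,0]],[[0,0,0.005],[0,0,0]],[[0,0,0.005],[0,0,0]]]'
```

```text
clock: 14.9
tool_pos: [0.5228, 0.0186, 0.1289]
orientation: [180.0, -0.0, -86.3]
force: [-0.3, 0.4, -4.2]
opening: 0.0178
clock: 15.15
tool_pos: [0.5228, 0.0186, 0.127]
orientation: [180.0, -0.0, -86.3]
force: [-0.3, 0.4, -4.5]
opening: 0.0175
clock: 15.4
tool_pos: [0.5229, 0.0186, 0.1262]
orientation: [180.0, -0.0, -86.3]
force: [-0.4, -0.0, -5.0]
opening: 0.0178
```

```bash
h="python3 -m handwheel"
for i in 1 2; do $h '[[[0,0,0.005],[0,0,0]],[[0,0,0.005],[0,0,0]],[[0,0,0.005],[0,0,0]]]'|sed -n '2p;4p'; done
python3 - <<'E'
from h import *
for n in['side','wrist']:
    a=snap(n);save(a[0],n+'4.png')
    W=cloud(*a);hsv=cv2.cvtColor(a[0]['color'],cv2.COLOR_RGB2HSV).astype(int);X,Y,Z=W[...,0],W[...,1],W[...,2]
    m=(abs(hsv[...,0]-110)<12)&(hsv[...,1]>90)&(abs(Y-.02)<.08)&(abs(X-.52)<.1)
    q=W[m&(Z>.02)&(Z<.036)]
    if len(q)>10: print(n,len(q),cv2.minAreaRect((q[:,:2]*1000).astype(np.float32)),np.median(q[:,2]))
cv2.imwrite('pics/j4.png',np.hstack([cv2.resize(cv2.imread('pics/side4.png')[150:290,180:330],None,fx=2.5,fy=2.5),cv2.imread('pics/wrist4.png')[:350,100:500]]))
E
```

```text
tool_pos: [0.523, 0.0188, 0.126]
force: [-4.1, 1.4, 6.0]
tool_pos: [0.523, 0.0188, 0.1259]
force: [-9.5, 2.9, 15.1]
side 94 ((524.8209228515625, 34.8892707824707), (119.88023376464844, 113.90771484375), 4.614964485168457) 0.03067748182949993
wrist 2899 ((541.6622314453125, 16.81989097595215), (85.2152328491211, 70.87722778320312), 2.9905974864959717) 0.02973641563830745
```

View pics/j4.png

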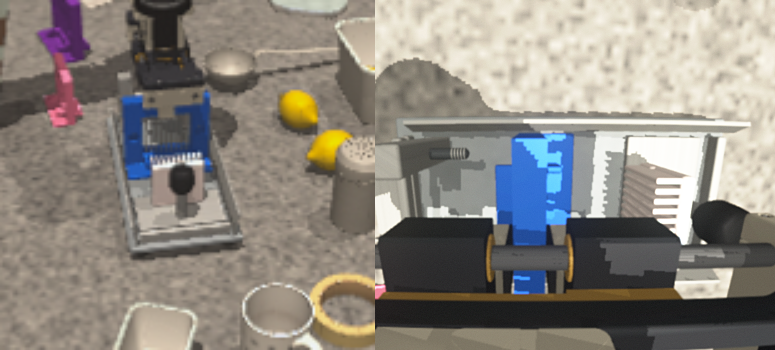

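```bash
h="python3 -m handwheel"
$h '[[[0,0,-0.005],[0,0,0]],[[0,0,-0.009],[0,0,0]],[[0,0,-0.009],[0,0,0]]]'
$h '[[[-0.02,0,0],[0,0,0]],[[-0.04,0,0],[0,0,0]],[[-0.06,0,0],[0,0,0]],[[-0.08,0,0],[0,0,0]],[[-0.1,0,0],[0,0,0]]]'
```

```text
clock: 16.25
tool_pos: [0.5231, 0.0187, 0.1261]
orientation: [-180.0, 0.0, -86.3]
force: [-1.4, 2.1, 0.6]
opening: 0.018
clock: 16.67
tool_pos: [0.5218, 0.0389, 0.1261]
orientation: [-180.0, -0.0, -86.3]
force: [-0.5, -10.5, 9.3]
opening: 0.0179
```

```bash
h="python3 -m handwheel"
$h '[[[0,0,-0.004],[0,0,0]],[[0,0,-0.008],[0,0,0]],[[0,0,-0.008],[0,0,0]]]'
$h '[[[-0.01,0,0],[0,0,0]],[[-0.02,0,0],[0,0,0]],[[-0.03,0,0],[0,0,0]],[[-0.03,0,0],[0,0,0]]]'
```

```text
clock: 16.92
tool_pos: [0.5214, 0.039, 0.1272]
orientation: [180.0, 0.0, -86.3]
force: [0.9, 0.8, -4.4]
opening: 0.0177
clock: 17.25
tool_pos: [0.5213, 0.0449, 0.1275]
orientation: [180.0, 0.0, -86.3]
force: [0.4, 0.5, -3.9]
opening: 0.0179
```

```bash
h="python3 -m handwheel"
$h '[[[-0.01,0,0],[0,0,0]],[[-0.02,0,0],[0,0,0]],[[-0.03,0,0],[0,0,0]],[[-0.035,0,0],[0,0,0]],[[-0.035,0,0],[0,0,0]]]'
$h '[[[-0.01,0,0],[0,0,0]],[[-0.02,0,0],[0,0,0]],[[-0.03,0,0],[0,0,0]],[[-0.04,0,0],[0,0,0]],[[-0.04,0,0],[0,0,0]]]'
$h '[[[-0.01,0,0],[0,0,0]],[[-0.02,0,0],[0,0,0]],[[-0.03,0,0],[0,0,0]],[[-0.04,0,0],[0,0,0]],[[-0.04,0,0],[0,0,0]]]'
```

```text
clock: 17.67
tool_pos: [0.5209, 0.0519, 0.1276]
orientation: [-180.0, 0.0, -86.3]
force: [0.9, 0.8, -3.9]
opening: 0.0178
clock: 18.08
tool_pos: [0.5204, 0.0599, 0.1276]
orientation: [-180.0, 0.0, -86.3]
force: [-1.1, 0.4, -4.0]
opening: 0.0177
clock: 18.5
tool_pos: [0.5198, 0.0679, 0.1276]
orientation: [-180.0, 0.0, -86.3]
force: [-0.6, 0.0, -4.0]
opening: 0.0181
```

```bash
h="python3 -m handwheel"
$h '[[[-0.01,0,0],[0,0,0]],[[-0.02,0,0],[0,0,0]],[[-0.02,0,0],[0,0,0]]]'
$h '[[[0,0,0.004],[0,0,0]],[[0,0,0.007],[0,0,0]],[[0,0,0.007],[0,0,0]]]'
$h '[[[-0.005,0,0],[0,0,0]],[[-0.01,0,0],[0,0,0]],[[-0.01,0,0],[0,0,0]]]'
$h '[[[-0.005,0,0],[0,0,0]],[[-0.01,0,0],[0,0,0]],[[-0.01,0,0],[0,0,0]]]'
```

```text
clock: 18.75
tool_pos: [0.5196, 0.0718, 0.1276]
orientation: [-180.0, 0.0, -86.3]
force: [0.1, -0.4, -4.8]
opening: 0.0181
clock: 19.0
tool_pos: [0.5195, 0.0715, 0.1261]
orientation: [180.0, 0.0, -86.3]
force: [0.0, 0.3, -4.3]
opening: 0.0181
clock: 19.25
tool_pos: [0.5194, 0.0736, 0.1261]
orientation: [180.0, -0.0, -86.3]
force: [0.5, 0.1, -4.3]
opening: 0.0175
clock: 19.5
tool_pos: [0.5193, 0.0757, 0.1262]
orientation: [-180.0, 0.0, -86.3]
force: [-0.1, -0.3, -4.8]
opening: 0.0179
```

```bash
h="python3 -m handwheel"
for i in 1 2 3; do $h '[[[-0.0025,0,0],[0,0,0]],[[-0.005,0,0],[0,0,0]],[[-0.005,0,0],[0,0,0]]]'|sed -n '2,4p'; done
```

```text
tool_pos: [0.5192, 0.0766, 0.1262]
orientation: [180.0, -0.0, -86.3]
force: [-0.4, 0.0, -4.6]
tool_pos: [0.5192, 0.0776, 0.1262]
orientation: [-180.0, 0.0, -86.3]
force: [-0.1, 0.2, -4.4]
tool_pos: [0.5191, 0.0786, 0.1262]
orientation: [-180.0, 0.0, -86.3]
force: [0.3, 0.1, -4.4]
```

```bash
h="python3 -m handwheel"
for i in 1 2; do $h '[[[-0.0025,0,0],[0,0,0]],[[-0.005,0,0],[0,0,0]],[[-0.005,0,0],[0,0,0]]]'|sed -n '2,4p'; done; python3 -c "
from h import *
print(get_obs()['moment'])"
```

```text
tool_pos: [0.519, 0.0796, 0.1262]
orientation: [-180.0, 0.0, -86.3]
force: [0.7, 0.4, -5.6]
tool_pos: [0.519, 0.0806, 0.1261]
orientation: [180.0, -0.0, -86.3]
force: [-0.3, 0.2, -4.4]
[-0.05170958  0.02056721 -0.0275537 ]
```

```bash
h="python3 -m handwheel"
for i in 1 2; do $h '[[[-0.0025,0,0],[0,0,0]],[[-0.005,0,0],[0,0,0]],[[-0.005,0,0],[0,0,0]]]'|sed -n '2,4p'; python3 -c "
from h import *
print(get_obs()['moment'])"; done
```

```text
tool_pos: [0.5189, 0.0808, 0.1262]
orientation: [180.0, -0.1, -86.3]
force: [1.9, -4.8, -4.7]
[-1.69441655 -0.68327583 -0.01725238]
tool_pos: [0.5189, 0.0809, 0.1261]
orientation: [180.0, -0.1, -86.3]
force: [4.0, -9.2, -5.1]
[-3.58398522 -1.41936905  0.02060041]
```

```bash
h="python3 -m handwheel"
$h '[[[0.0025,-0.002,0.001],[0,0,0]],[[0.005,-0.004,0.002],[0,0,0]],[[0.002,-0.004,0.002],[0,0,0]],[[0,-0.004,0.002],[0,0,0]],[[0,-0.004,0.002],[0,0,0]]]'
python3 -c "
from h import *
print(get_obs()['force'],get_obs()['moment'])"
$h '[[[-0.001,0,0],[0,0,0]],[[-0.0025,0,0],[0,0,0]],[[-0.0025,0,0],[0,0,0]],[[-0.0025,0,0],[0,0,0]]]'
python3 -c "
from h import *
print(get_obs()['force'],get_obs()['moment'])"
```

```text
clock: 21.67
tool_pos: [0.519, 0.0809, 0.126]
orientation: [179.9, -0.1, -86.3]
force: [-1.1, -10.3, 1.5]
opening: 0.0174
[ -1.11716941 -10.32742995   1.47667691] [-3.50529427  0.39217359  0.00530047]
clock: 22.0
tool_pos: [0.519, 0.0809, 0.126]
orientation: [179.9, -0.2, -86.3]
force: [-0.2, -12.1, 1.1]
opening: 0.0176
[ -0.2419004  -12.10408198   1.07905861] [-4.38001831e+00 -3.94953520e-04  6.66324684e-02]
```

```bash
h="python3 -m handwheel"
for i in 1 2 3; do $h '[[[0,0,0],[0,0,0]],[[0,0,0],[0,0,0]],[[0,0,0],[0,0,0]],[[0,0,0],[0,0,0]],[[0,0,0],[0,0,0]]]'|sed -n '1,4p'; done
python3 - <<'E'
from h import *
for n in['side','wrist','top']:
    a=snap(n);save(a[0],n+'5.png')
    if n=='top':
        W=cloud(*a);X,Y,Z=W[...,0],W[...,1],W[...,2];m=(abs(X-.53)<.06)&(abs(Y+.12)<.05)&(Z>.107)&(Z<.12);print('knob',np.median(W[m],0))
print(get_obs()['force'],get_obs()['moment'])
cv2.imwrite('pics/j5.png',np.hstack([cv2.resize(cv2.imread('pics/side5.png')[130:290,180:330],None,fx=2.5,fy=2.5),cv2.imread('pics/wrist5.png')[:384,100:500][:400][:384] if 0 else cv2.resize(cv2.imread('pics/wrist5.png')[:384,100:500],(400,400))]))
E
```

```text
clock: 22.42
tool_pos: [0.519, 0.0809, 0.126]
orientation: [179.9, -0.2, -86.3]
force: [-0.4, -12.2, 1.2]
clock: 22.83
tool_pos: [0.519, 0.0809, 0.126]
orientation: [179.9, -0.2, -86.3]
force: [0.4, -12.1, 1.3]
clock: 23.25
tool_pos: [0.519, 0.0809, 0.126]
orientation: [179.9, -0.2, -86.3]
force: [-0.3, -12.0, 1.8]
knob [ 0.53338853 -0.11643822  0.11311334]
[  0.01632738 -11.95531352   0.30657023] [-4.38061018 -0.01296699  0.00894932]
```

View pics/j5.png

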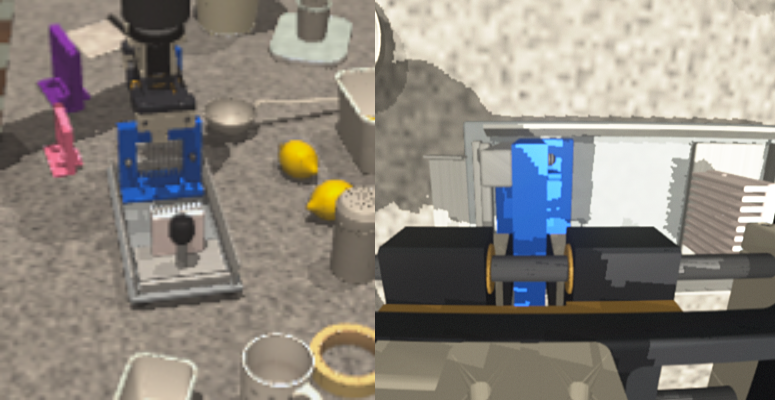

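The pictures show the cassette upright and flush against the far upright at (497,165), with the stud tip through its hole at (553,158). The pusher is back. The force holds steady at 12 N and is centred, so I'm handing in.

```bash
python3 -c "
from h import *
close_job(); print(get_obs()['clock'],get_obs()['force'])"
```

```text
the job is handed in; nothing more can be done
the job is handed in; nothing more can be done
```

The cassette is in the slicer, home against both stops, and the arm is still pressing it there with about 12 N. I handed the job in at about 23 s of the 62 s.

- **Pusher:** I drew it back by its knob until it met its end stop. The force rose to 37 N there, so I eased off before releasing the knob. A later look showed it had stayed back.
- **Cassette:** I gripped the larger blue one by its solid top rail, with the fingertips ending above the blades. I lowered it about 60 mm behind home, slid it over the studs without resistance, and eased it onto the stops in steps of about 1 mm.
- **Bed contact:** I pressed a little hard when setting it down, about 15 N on the bed. Sliding it also dragged at about 10 N, so I raised it about 1 mm for the pass over the studs and set it back down before the stops.
- **Last checks:** The push held at 12.0 to 12.2 N for over a second. Sideways force was about 0.4 N or less, and there was almost no twisting moment, which means both stops share the load. Tool tilt was 0.2° or less.
- **Final pictures:** They show the cassette upright and flush at the far stop, with that stud through its hole. The near stop was hidden by the gripper, so its contact is inferred from the balanced forces.
- **Disagreement:** The cameras and the arm differed by 2 to 4 mm on the knob's position. I went by touch and force there.

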